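# Clamp a gilded moulding square in the corner clamp

### The job

Keeping the long gilt-striped walnut moulding flat on the bench, slide it lengthways into the corner clamp, between the fence and the red jaw, until its end butts against the end stop. Then wind the knurled handwheel clockwise, letting go and taking it again as often as needed, until the sprung cork pad holds the moulding flat against the fence, with the pad springs squeezed to about half but never bottomed; move the jaw by the wheel alone. Leave the other things on the bench where they are and let go of everything.

Things in the scene. Friction and masses are not known exactly. Their poses are not given: they have to be found in the camera images.
- rail: The long walnut moulding with gilt stripes along its top: 40 wide (x), 200 long (y), 30 high (z), about 150 g. The lower 24 mm are the full width; above is a narrower bead. Loose, flat on the bench. Origin: centre of its underside. At the start y points within 0.4 rad of world +y, and it lies on the +y side of the clamp, clear of it. Square ends; no wrong way round.
- clamp: Steel corner clamp fixed to the bench, yaw within 0.25 rad. Origin: on the bench at the inner corner of fence and end stop. Fence: inner face x=0, y 0 to 100, 22 thick, 28 high. End stop: inner face y=0, x -178 to 22, 28 high. The throat opens to +y, bare bench as floor. Green gearbox: x -178 to -108, y 0 to 92, 44 high. A clamped moulding has its origin at x=-20, y=100, its y along y.
- wheel_grip (a point): Centre of the knurled steel handwheel, on its vertical axis at mid height, 73 mm above the bench, at x=-143, y=55 mm of the clamp frame. A round disc, 56 diameter, rim 62 to 84 above the bench (hub nut to 90), free all round above the gearbox: it can be gripped across at any angle. Red radial mark on top.
- wheel (a joint): Handwheel angle (rad), grows clockwise seen from above, 0 to 4.6, starts at 0.2 to 1.1. Clockwise closes the jaw 12 mm per rad. Stiff (0.3 N m); stays where it is left, also under the pad spring. At 0 the cork pad face is 80 mm from the fence, so it meets a 40 mm moulding lying on the fence at 3.33; each further 0.1 rad squeezes the pad springs 1.2 mm.
- jaw: Red jaw plate (8 thick, 50 wide, 27 high) on a rack bar, driven by the wheel along clamp +x, towards the fence. Origin: on the bench under the middle of the plate face that looks to the fence; in the clamp frame x = -96 mm + 12 mm per rad of wheel, y = 55 mm. Carries the cork pad. The robot must not push it.
- pad_face (a point): Centre of the face of the cork pad (50 wide, 6 thick, 24 high), 15 mm above the bench, 16 mm in front of the jaw plate while its springs are relaxed.
- pad (a joint): How far the pad springs are squeezed (m): 0 relaxed, 0.010 bottomed. About 1 N to start, then 1.8 N per mm; half squeezed (5 mm) is about 10 N.
- offcut_a: Bystander: short plain walnut offcut, 40 x 100 x 30, origin under its centre.
- offcut_b: Bystander: short plain walnut offcut, 40 x 120 x 30, origin under its centre.
- offcut_c: Bystander: short plain walnut offcut, 40 x 85 x 30, origin under its centre.
- tape: Bystander: blue plastic tape measure case, 68 x 66 x 36, lying flat, origin under its centre.
- driver: Bystander: push-point driver, red handle and chrome shaft, 155 long along x, 28 thick, lying on the bench; origin on the bench under its middle.
- hanger: Bystander: squat brass hanging ring, 40 outside diameter, 24 inside, 10 high, flat on the bench.
Not all that is in view belongs to the job. Leave any blue or turquoise look-alike of the rail alone.

How it is judged:
By the outcome, as a careful person would: the job done as asked, in the order asked, and still so for the second after the job is handed in, with the robot touching nothing.
It also fails if it takes over 56 s, if anything falls off the work surface, if the arm or the gripper's body presses on something with over 40 N, if the wrist force passes 120 N, or if a joint passes its speed limit or range.

### The arm

A 6-joint arm with a two-finger parallel gripper is mounted at the origin on the work surface. World frame = base frame: x ahead of the robot, y to its left, z up, the work surface at z = 0. Lengths are in m, angles in rad, forces in N, time in s.
With the tool pointing down it reaches from about 0.325 to 0.75 m from the base axis. Payload 7.6 kg.
Tool frame: the origin (TCP) lies on the front face of the gripper's body, between the roots of the fingers; the fingertips stand 73 mm ahead of it and the grasp point (between the pads) lies 54 mm ahead of it; z points along the fingers, y is the line along which they close (so a half turn about z gives the same grasp; the last joint's range is limited). The gripper opens to 85 mm and grips with 20 to 120 N. Pads are 22 mm wide; open, the fingers measure 114 mm over their backs; the gripper's body (76 mm by 85 mm) begins 54 mm behind the grasp point. The pads swing forward as they close: fully open they stand 13 mm farther back than shut.
Start: joints at [1.141, 0.052, 1.401, -0, 1.689, -0.07], TCP at [0.185, 0.491, 0.304] pointing down, gripper open.
Joint ranges: [-2.9, 2.9], [-0.91, 2.17], [0.12, 2.37], [-1.06, 4.2], [0.26, 2.73], [-2.93, 2.93]. Speed limits (rad/s): [2.57, 2.57, 3.01, 3.14, 3.14, 3.14].

### API

Orientations are given as a rotation vector (axis times angle).
In Python, from cell import ctrl gives the robot as it stands.
- The arm moves only by the shell command python3 -m crank 'ROWS' [OPENING] [FORCE]. ROWS is JSON, a list of rows, each an object with "delta_pos": the shift along the tool's x, y, z in cm, a list of three; "roll": the turn about the tool's z in degrees. In form: [{"delta_pos": [x, y, z], "roll": roll}, ...]. A call has 1 to 5 rows; each row is the pose to reach, as a shift and turn from the pose commanded when the call began, along the tool's axes at that moment; what a row does not reach only later rows make up. A row lasts 1/10 s, in which the tool goes at most 50 mm and 8.59 degrees, less where a joint would pass 70% of its speed; a pose out of reach is approached as far as the arm can. A call with a gripper value outside its range is refused whole. OPENING is the finger opening in cm, from 0 to 8.54, set as the call begins (- or left out, the last holds). The fingers move at their own pace and stop on an object; FORCE is the grip in N (left out, the last holds). Time passes only in rows, so rows that repeat a pose let the fingers close. It gives the time, the measured TCP pose, the force, the opening and the grip force at its end, in the units of the state.
- ctrl.get_obs(): the state, without advancing time (a new reading comes with each control period).
- ctrl.snapshot(name): name is "scene" or "top"; returns the picture (420x560x3 uint8, red, green, blue); there is no depth.
- ctrl.calibration(name): a dict with "fx", "fy", "cx", "cy" (pixels), "R" (3x3) and "t" (3): a world point X has camera coordinates R X + t. Camera axes: x right, y down, z forward; pixel columns grow to the right and rows downward; lengths in m; the calibration is good to about 2 mm. A picture is of the moment at which its call begins. calibration takes no time and is no camera call.
- ctrl.sign_off(): hands the job in; it is judged then, once.
The state is a dict: "t": time; "qpos": joint angles; "joint_velocities": joint speeds; "effort": joint torques, N m; "ee_pos": TCP position; "tcp_rot": TCP orientation; "contact_force": force on the tool from outside, world axes, zero at the start; "wrist_torque": the same for the moment, N m; "finger_gap": finger opening in m; "grasp_force": force on a finger pad.
Only numpy, scipy, OpenCV 4.12 (cv2) and the standard library are available. Lean on these libraries where they do the work, as an engineer would, in place of code of your own. Each camera call takes 0.05 s, during which the arm holds its last target. There are 200 camera calls.

## Working session

There is one attempt and no reset: what is moved stays moved. The work goes in short steps, Python scripts to look and compute and a shell command to move; the robot and the scene stay as the last step left them, time stands still between calls to the robot, and variables do not carry over. Pictures are saved under pics/ and viewed, at most 10 in all, crops included, and the job is handed in when it is done.

```bash
mkdir -p pics; ls; python3 - <<'E'
from cell import ctrl
import cv2,numpy as np
for n in("scene","top"):
    im=ctrl.snapshot(n); cv2.imwrite(f"pics/{n}0.png",im[:,:,::-1])
    c=ctrl.calibration(n); print(n,c["fx"],c["cx"],c["cy"],np.round(c["R"],3).tolist(),np.round(c["t"],3), (-np.array(c["R"]).T@c["t"]).round(3))
o=ctrl.get_obs();print(o)
E
```

```text
pics
scene 480.4226113604111 284.2595139456637 211.0142602448647 [[0.634, 0.774, 0.012], [0.503, -0.4, -0.766], [-0.587, 0.491, -0.643]] [-0.412 -0.169  1.435] [ 1.189 -0.454  0.798]
top 513.7169311840967 282.4528625208892 210.5956697842503 [[-0.017, -1.0, -0.004], [-0.987, 0.018, -0.162], [0.162, 0.001, -0.987]] [0.107 0.517 1.118] [0.331 0.097 1.188]
{'t': 0.1, 'qpos': array([ 1.14070001e+00,  5.27786205e-02,  1.40163392e+00,  3.09266532e-05,
        1.68860264e+00, -7.03179502e-02]), 'joint_velocities': array([ 0.00192239, -0.00046565, -0.00300328,  0.00064717, -0.00023819,
        0.00043801]), 'effort': array([ 8.96599795e-04, -3.82580495e+01, -3.60985780e+01, -1.00021575e-04,
        4.73751628e-03,  3.81851419e-05]), 'ee_pos': array([0.18474572, 0.49123971, 0.30314863]), 'tcp_rot': array([-5.62021410e-01, -3.09052290e+00,  2.15270662e-03]), 'contact_force': array([-0.72011346,  0.99694524, -0.52456339]), 'wrist_torque': array([-0.03459537,  0.0564003 , -0.00741599]), 'grasp_force': 0.0, 'finger_gap': 0.08559357694114386}
```

View pics/top0.png

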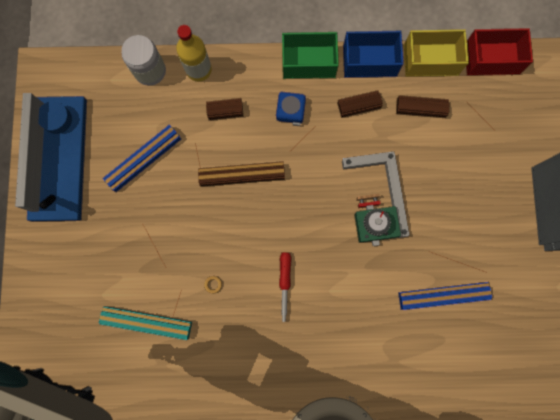

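View pics/scene0.png

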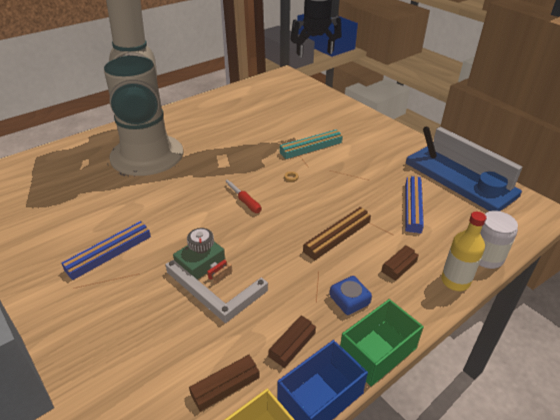

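Candidates (top view): the walnut and gilt rail at (241,174). Look-alikes are blue (142,158), blue (445,296) and turquoise (145,323), plus plain offcuts at (225,109), (360,104) and (422,106). I choose (241,174). The clamp corner is at about (392,158), with the fence running left, the end stop running down, and the wheel at (378,222).

```bash
cat > h.py <<'E'
from cell import ctrl
import cv2,numpy as np
def ray(n,uv):
    c=ctrl.calibration(n);R=np.array(c["R"]);d=R.T@np.array([(uv[0]-c["cx"])/c["fx"],(uv[1]-c["cy"])/c["fy"],1]);return -R.T@np.array(c["t"]),d
def onz(n,uv,z):
    o,d=ray(n,uv);return (o+d*(z-o[2])/d[2])
def proj(n,X):
    c=ctrl.calibration(n);p=np.array(c["R"])@X+c["t"];return np.array([p[0]/p[2]*c["fx"]+c["cx"],p[1]/p[2]*c["fy"]+c["cy"]])
def axes():
    from scipy.spatial.transform import Rotation as Ro
    o=ctrl.get_obs();return o,Ro.from_rotvec(o["tcp_rot"]).as_matrix()
E
python3 - <<'E'
from h import *
im=cv2.imread("pics/top0.png")
cv2.imwrite("pics/c1.png",cv2.resize(im[135:255,185:425],None,fx=3.3,fy=3.3,interpolation=cv2.INTER_CUBIC))
hsv=cv2.cvtColor(im,cv2.COLOR_BGR2HSV);h,s,v=cv2.split(hsv)
# steel: low saturation, in clamp region
m=((s<70)&(v>70)).astype(np.uint8);roi=np.zeros_like(m);roi[145:245,335:415]=1;m*=roi
n,l,st,ce=cv2.connectedComponentsWithStats(m)
for i in range(1,n):
    if st[i,4]>20:print("steel",st[i],ce[i])
dark=((v<75)).astype(np.uint8)
r=np.zeros_like(m);r[150:195,190:295]=1
d=dark*r;d=cv2.morphologyEx(d,cv2.MORPH_CLOSE,np.ones((7,7)))
cs,_=cv2.findContours(d,0,2);c=max(cs,key=cv2.contourArea);rc=cv2.minAreaRect(c);print("rail",rc)
for p in cv2.boxPoints(rc):print(p,onz("top",p,.024).round(4))
E
```

```text
steel [ 342  152   67   85 1281] [385.47619048 181.37861046]
steel [365 206  10  10  41] [369.34146341 208.68292683]
steel [368 211  21  21 322] [377.42236025 221.33229814]
steel [372 240   8   5  34] [375.29411765 242.02941176]
rail ((241.5853729248047, 175.73171997070312), (13.947367668151855, 84.4638671875), 85.03025817871094)
[198.90808 172.4428 ] [0.6157 0.2905 0.024 ]
[283.0544  165.12572] [0.6296 0.0945 0.024 ]
[284.26266 179.02065] [0.5964 0.0923 0.024 ]
[200.11633 186.33772] [0.5826 0.2874 0.024 ]
```

View pics/c1.png

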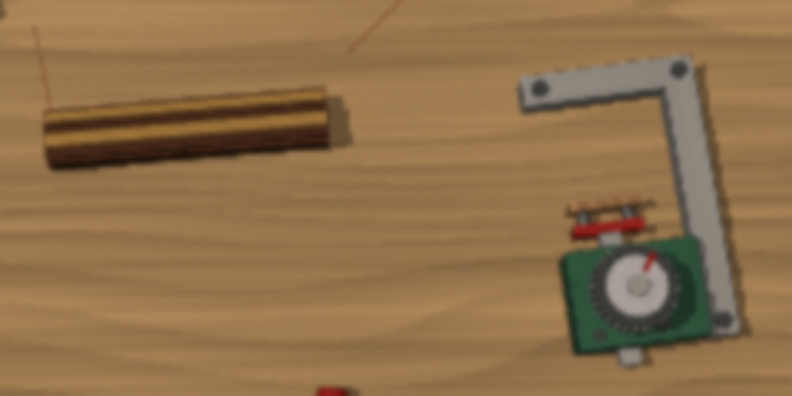

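The crop confirms the rail (two gilt stripes). It also shows the rivets, at crop (540,88), (679,69) and (723,320), and the wheel at (638,285). Next I measure the clamp frame from the rivets and the wheel.

```bash
python3 - <<'E'
from h import *
im=cv2.imread("pics/top0.png");g=cv2.cvtColor(im,cv2.COLOR_BGR2GRAY).astype(float);hsv=cv2.cvtColor(im,cv2.COLOR_BGR2HSV)
P=[]
for u,v in((540,88),(679,69),(723,320)):
    x,y=185+u/3.3-.35,135+v/3.3-.35;x0,y0=int(round(x)),int(round(y))
    w=g[y0-3:y0+4,x0-3:x0+4];w=np.clip(np.median(w)-15-w,0,None);Y,X=np.mgrid[y0-3:y0+4,x0-3:x0+4]
    # restrict radius
    w=w*((X-x)**2+(Y-y)**2<9);p=((w*X).sum()/w.sum(),(w*Y).sum()/w.sum());P.append(onz("top",p,.028)[:2]);print(p,P[-1].round(4))
P=np.array(P);ex=P[1]-P[2];ey=P[0]-P[1]
print("lens",np.linalg.norm(ex),np.linalg.norm(ey),"yaw",np.arctan2(ex[1],ex[0]),np.arctan2(-ey[0],ey[1]))
yaw=(np.arctan2(ex[1],ex[0])*2+np.arctan2(-ey[0],ey[1]))/3
R=np.array([[np.cos(yaw),-np.sin(yaw)],[np.sin(yaw),np.cos(yaw)]])
wt=onz("top",(377.42,221.33),.084)[:2];print("wheel",wt)
O1=wt-R@[-.143,.055];O2=P[1]-R@[.011,-.011];print("yaw",yaw,"O from wheel",O1,"O from corner rivet",O2)
# red jaw
h,s,v=cv2.split(hsv);m=(((h<8)|(h>172))&(s>150)&(v>80)).astype(np.uint8)
n,l,st,ce=cv2.connectedComponentsWithStats(m[185:250,340:415])
for i in range(1,n):
  p=ce[i]+[340,185];print(st[i][4],p,"in clamp", R.T@(onz("top",p,.027)[:2]-O1))
# gilt
r=((h>12)&(h<28)&(s>120)&(v>110)).astype(np.uint8)
o,A=axes();print(A.round(3))
E
```

```text
(np.float64(348.1362229102167), np.float64(161.46130030959753)) [ 0.6345 -0.0568]
(np.float64(390.25255972696243), np.float64(155.6825938566553)) [ 0.6465 -0.1553]
(np.float64(402.8407079646018), np.float64(231.67256637168143)) [ 0.4682 -0.1747]
lens 0.17940602088940416 0.09919023208929562 yaw 0.1083545552599359 0.12156400523881523
wheel [ 0.48511265 -0.10773812]
yaw 0.11275770525289568 O from wheel [ 0.63339309 -0.14629864] O from corner rivet [ 0.63437177 -0.14556413]
84 [368.78571429 203.41666667] in clamp [-0.09272963  0.05661251]
3 [382.33333333 212.33333333] in clamp [-0.11723263  0.02916446]
[[-0.936  0.352 -0.001]
 [ 0.352  0.936 -0.001]
 [ 0.    -0.001 -1.   ]]
```

```bash
python3 -m crank '[{"delta_pos":[-4.8,-0.9,1],"roll":7},{"delta_pos":[-9.6,-1.7,2],"roll":14},{"delta_pos":[-14.4,-2.5,3],"roll":21},{"delta_pos":[-19.2,-3.4,4],"roll":28},{"delta_pos":[-24,-4.2,5],"roll":35}]' 8.5 30
cat >> h.py <<'E'
def to(x,y,z,yaw):
    # deltas (tool axes, cm; deg) to world TCP pose with tool y at angle yaw (mod 180deg)
    o,A=axes();d=A.T@(np.array([x,y,z])-o["ee_pos"])*100
    a=np.degrees(np.arctan2(A[1,1],A[0,1])-yaw);print("delta",d.round(2),"roll",((a+90)%180-90).round(2),"tcp",o["ee_pos"].round(4),"q",o["qpos"].round(2),"t",round(o["t"],2),"F",o["contact_force"].round(1),"gap",round(o["finger_gap"],4),"grip",round(o["grasp_force"],1))
E
python3 -c "
from h import *
to(.6095,.241,.15,.07)"
```

```text
t: 0.6
ee_pos: [0.396, 0.3662, 0.2532]
tcp_rot: [-1.472, -2.775, 0.001]
contact_force: [0.1, -0.1, -0.2]
finger_gap: 0.0852
grasp_force: 0.0
delta [-22.34  10.66  10.31] roll 30.09 tcp [0.396  0.3662 0.2532] q [0.68 0.11 1.44 0.   1.59 0.08] t 0.6 F [ 0.1 -0.1 -0.2] gap 0.0852 grip 0.0
```

```bash
python3 -m crank '[{"delta_pos":[-4.3,2.1,1.2],"roll":6},{"delta_pos":[-8.7,4.2,2.4],"roll":12},{"delta_pos":[-13,6.3,3.6],"roll":18},{"delta_pos":[-17.4,8.4,4.8],"roll":24},{"delta_pos":[-21.7,10.4,6],"roll":30}]' >/dev/null
python3 -m crank '[{"delta_pos":[0,0,2],"roll":0},{"delta_pos":[0,0,2],"roll":0}]' >/dev/null
python3 - <<'E'
from h import *
to(.6095,.241,.074,.07)
a=cv2.cvtColor(ctrl.snapshot("scene"),4)
X=proj("scene",np.array([.61,.2,.03]));print(X)
x,y=X.astype(int);cv2.imwrite("pics/c2.png",cv2.resize(a[y-100:y+60,x-100:x+100],None,fx=3.5,fy=3.5))
E
```

```text
delta [-0.51  0.74  9.52] roll 0.27 tcp [0.6024 0.2458 0.1692] q [0.33 0.48 1.16 0.   1.51 0.26] t 1.3 F [-0.2  0.1 -0.5] gap 0.0849 grip 0.0
[338.12905483 225.73774838]
```

View pics/c2.png

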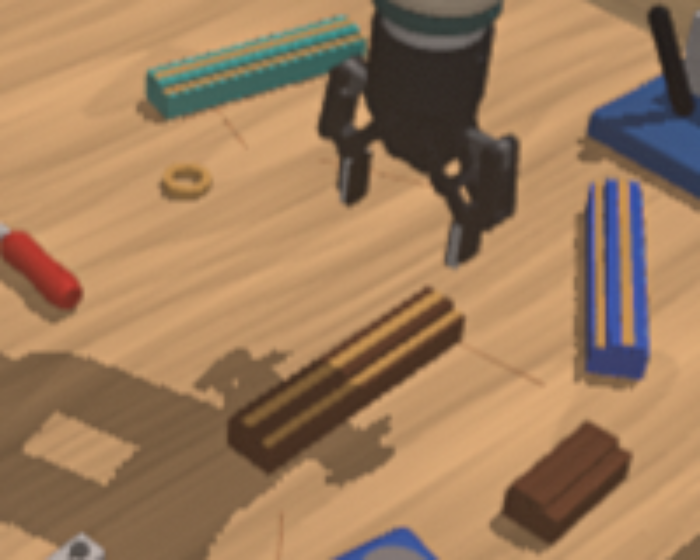

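The crop shows the open fingers astride the rail's far half, with the way down clear. Descend and grip.

```bash
python3 -m crank '[{"delta_pos":[-0.5,0.7,3],"roll":0},{"delta_pos":[-0.5,0.7,6],"roll":0},{"delta_pos":[-0.5,0.7,8.5],"roll":0},{"delta_pos":[-0.5,0.7,9.5],"roll":0},{"delta_pos":[-0.5,0.7,9.5],"roll":0}]'
python3 -m crank '[{"delta_pos":[0,0,0],"roll":0},{"delta_pos":[0,0,0],"roll":0},{"delta_pos":[0,0,0],"roll":0},{"delta_pos":[0,0,0],"roll":0},{"delta_pos":[0,0,0],"roll":0}]' 3 30
python3 -c "
from h import *
to(.6095,.241,.074,.07)"
```

```text
t: 1.85
ee_pos: [0.6095, 0.2435, 0.0785]
tcp_rot: [-2.133, -2.306, 0.002]
contact_force: [-0.4, 0.1, -0.1]
finger_gap: 0.085
grasp_force: 0.0
t: 2.35
ee_pos: [0.6111, 0.2431, 0.0807]
tcp_rot: [2.134, 2.304, 0.004]
contact_force: [-1.5, 0.2, 6.3]
finger_gap: 0.0392
grasp_force: 31.7
delta [-0.2  -0.17  0.67] roll 0.38 tcp [0.6111 0.2431 0.0807] q [0.32 0.59 1.21 0.   1.35 0.25] t 2.35 F [-1.5  0.2  6.3] gap 0.0392 grip 31.7
```

```bash
python3 -m crank '[{"delta_pos":[0,0,-0.2],"roll":0},{"delta_pos":[0,0,-0.4],"roll":0},{"delta_pos":[0,0,-0.4],"roll":0}]' - 40
python3 -c "
from h import *
to(.580,.115,.08,.113)"
```

```text
t: 2.65
ee_pos: [0.6103, 0.2427, 0.0827]
tcp_rot: [-2.135, -2.305, 0.001]
contact_force: [0.5, 0.1, -0.9]
finger_gap: 0.0394
grasp_force: 40.3
delta [-12.5   -3.99   0.27] roll -2.09 tcp [0.6103 0.2427 0.0827] q [0.32 0.58 1.21 0.   1.35 0.25] t 2.65 F [ 0.5  0.1 -0.9] gap 0.0394 grip 40.3
```

```bash
python3 -m crank '[{"delta_pos":[-1.2,-0.4,0.1],"roll":-0.4},{"delta_pos":[-3,-1,0.1],"roll":-0.8},{"delta_pos":[-5,-1.6,0.1],"roll":-1.2},{"delta_pos":[-7,-2.2,0.1],"roll":-1.6},{"delta_pos":[-9,-2.8,0.1],"roll":-2.1}]'
python3 -m crank '[{"delta_pos":[-1.7,-0.6,0],"roll":0},{"delta_pos":[-3,-1,0],"roll":0},{"delta_pos":[-3.2,-1.1,0],"roll":0},{"delta_pos":[-3.2,-1.1,0],"roll":0}]'
python3 - <<'E'
from h import *
to(.580,.115,.08,.113)
a=cv2.cvtColor(ctrl.snapshot("top"),4);cv2.imwrite("pics/t3.png",a)
cv2.imwrite("pics/c3.png",cv2.resize(a[135:255,210:420],None,fx=3.8,fy=3.8,interpolation=cv2.INTER_CUBIC))
E
```

```text
t: 3.15
ee_pos: [0.5887, 0.1493, 0.0814]
tcp_rot: [-2.092, -2.344, 0.001]
contact_force: [0.1, -0.7, -1.8]
finger_gap: 0.0391
grasp_force: 40.4
t: 3.55
ee_pos: [0.5821, 0.1177, 0.082]
tcp_rot: [-2.093, -2.343, -0.001]
contact_force: [-0.0, -0.2, -1.7]
finger_gap: 0.039
grasp_force: 40.4
delta [-0.25 -0.24  0.2 ] roll -0.03 tcp [0.5821 0.1177 0.082 ] q [0.14 0.42 1.43 0.   1.29 0.02] t 3.55 F [-0.  -0.2 -1.7] gap 0.039 grip 40.4
```

View pics/c3.png

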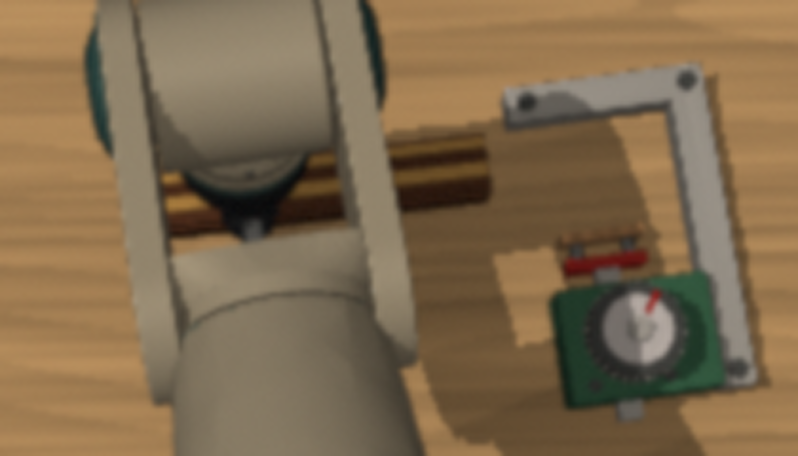

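```bash
python3 -m crank '[{"delta_pos":[0,0,0.2],"roll":0},{"delta_pos":[0,0,0.3],"roll":0},{"delta_pos":[0,0,0.3],"roll":0}]'
python3 - <<'E'
from h import *
a=cv2.imread("pics/t3.png")
cv2.imwrite("pics/c4.png",cv2.convertScaleAbs(cv2.resize(a[150:195,310:400],None,fx=8.8,fy=8.8,interpolation=cv2.INTER_CUBIC),alpha=1.7))
th=.113;R=np.array([[np.cos(th),-np.sin(th)],[np.sin(th),np.cos(th)]]);O=np.array([.634,-.146])
# predicted pixels
for n,p,z in(("fence in top y100",(0,.1),.028),("fence in top y0",(0,0),.028),("fence in bot y100",(0,.1),0),("rail far shoulder at y115",(-.0018,.114),.024),("rail near shoulder",(-.0418,.114),.024),("rail near bottom",(-.0418,.114),0)):
    w=O+R@p;print(n,((proj("top",np.array([*w,z]))-[310,150]+.5)*8.8).round(0))
E
```

```text
t: 3.9
ee_pos: [0.5824, 0.1187, 0.0807]
tcp_rot: [2.091, 2.344, 0.001]
contact_force: [-5.9, -2.1, 10.9]
finger_gap: 0.0388
grasp_force: 41.8
fence in top y100 [303. 149.]
fence in top y0 [678. 101.]
fence in bot y100 [291. 175.]
rail far shoulder at y115 [250. 166.]
rail near shoulder [272. 313.]
rail near bottom [263. 332.]
```

View pics/c4.png

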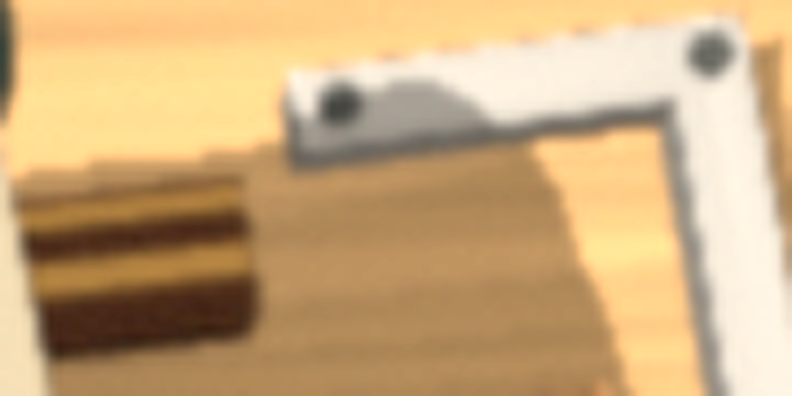

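The rail end sits about 3–4 mm off the fence line and parallel to it. Ease the down pressure and slide in.

```bash
python3 -m crank '[{"delta_pos":[0,0,-0.15],"roll":0},{"delta_pos":[-1.5,0,-0.15],"roll":0},{"delta_pos":[-3,0,-0.15],"roll":0},{"delta_pos":[-4.5,0,-0.15],"roll":0},{"delta_pos":[-6,0,-0.15],"roll":0}]'
python3 -m crank '[{"delta_pos":[-1.5,0,0],"roll":0},{"delta_pos":[-2.8,0,0],"roll":0},{"delta_pos":[-3.8,0,0],"roll":0},{"delta_pos":[-4.3,0,0],"roll":0},{"delta_pos":[-4.3,0,0],"roll":0}]'
python3 -c "
from h import *
to(.597,.0003,.08,.113)
ctrl.snapshot('scene')"
```

```text
t: 4.4
ee_pos: [0.5892, 0.0568, 0.0807]
tcp_rot: [2.093, 2.343, 0.001]
contact_force: [-0.4, 3.1, 4.0]
finger_gap: 0.0391
grasp_force: 40.9
t: 4.9
ee_pos: [0.594, 0.0142, 0.0807]
tcp_rot: [2.092, 2.341, -0.001]
contact_force: [-0.4, -2.7, 4.3]
finger_gap: 0.0395
grasp_force: 41.1
delta [-1.41  0.14  0.07] roll -0.04 tcp [0.594  0.0142 0.0807] q [-0.04  0.43  1.43 -0.    1.29 -0.15] t 4.9 F [-0.4 -2.7  4.3] gap 0.0395 grip 41.1
```

```bash
python3 -m crank '[{"delta_pos":[-0.3,0,0],"roll":0},{"delta_pos":[-0.6,0,0],"roll":0},{"delta_pos":[-0.9,0,0],"roll":0},{"delta_pos":[-0.9,0,0],"roll":0}]'
python3 -m crank '[{"delta_pos":[-0.2,0,0],"roll":0},{"delta_pos":[-0.3,0,0],"roll":0},{"delta_pos":[-0.4,0,0],"roll":0},{"delta_pos":[-0.5,0,0],"roll":0},{"delta_pos":[-0.5,0,0],"roll":0}]'
python3 -c "
from h import *
to(.597,.0003,.08,.113)"
```

```text
t: 5.35
ee_pos: [0.5949, 0.007, 0.0807]
tcp_rot: [2.092, 2.344, 0.001]
contact_force: [-0.2, 2.2, 5.9]
finger_gap: 0.0391
grasp_force: 41.2
t: 5.85
ee_pos: [0.5955, 0.0024, 0.0807]
tcp_rot: [-2.091, -2.344, -0.002]
contact_force: [-0.8, 4.1, 5.6]
finger_gap: 0.0394
grasp_force: 41.2
delta [-0.23  0.13  0.07] roll 0.06 tcp [0.5955 0.0024 0.0807] q [-0.06  0.43  1.42  0.    1.29 -0.17] t 5.85 F [-0.8  4.1  5.6] gap 0.0394 grip 41.2
```

```bash
python3 -m crank '[{"delta_pos":[-0.1,0,0],"roll":0},{"delta_pos":[-0.2,0,0],"roll":0},{"delta_pos":[-0.3,0,0],"roll":0},{"delta_pos":[-0.3,0,0],"roll":0}]'
python3 -m crank '[{"delta_pos":[-0.1,0,0],"roll":0},{"delta_pos":[-0.2,0,0],"roll":0},{"delta_pos":[-0.3,0,0],"roll":0},{"delta_pos":[-0.3,0,0],"roll":0}]'
python3 -c "
from h import *
to(.597,.0003,.08,.113)"
```

```text
t: 6.25
ee_pos: [0.5955, 0.0015, 0.0807]
tcp_rot: [-2.088, -2.343, -0.005]
contact_force: [-2.5, 13.3, 7.2]
finger_gap: 0.039
grasp_force: 41.4
t: 6.65
ee_pos: [0.5956, 0.0011, 0.0807]
tcp_rot: [-2.084, -2.341, -0.01]
contact_force: [-3.7, 24.5, 8.6]
finger_gap: 0.0391
grasp_force: 41.7
delta [-0.09  0.13  0.07] roll 0.17 tcp [0.5956 0.0011 0.0807] q [-0.06  0.43  1.42  0.01  1.29 -0.18] t 6.65 F [-3.7 24.5  8.6] gap 0.0391 grip 41.7
```

Butted against the stop. Ease most of the push, then nudge sideways to the fence.

```bash
python3 -m crank '[{"delta_pos":[0.35,0,0],"roll":0},{"delta_pos":[0.35,0.1,0],"roll":0},{"delta_pos":[0.35,0.2,0],"roll":0},{"delta_pos":[0.35,0.2,0],"roll":0}]'
python3 -m crank '[{"delta_pos":[0,0.1,0],"roll":0},{"delta_pos":[0,0.2,0],"roll":0},{"delta_pos":[0,0.2,0],"roll":0}]'
python3 -c "
from h import *
to(.597,.0003,.08,.113)"
```

```text
t: 7.05
ee_pos: [0.5962, 0.0017, 0.0807]
tcp_rot: [-2.087, -2.34, 0.001]
contact_force: [-12.2, 10.4, 13.9]
finger_gap: 0.0393
grasp_force: 42.3
t: 7.35
ee_pos: [0.5972, 0.0018, 0.0807]
tcp_rot: [-2.086, -2.337, 0.004]
contact_force: [-18.7, 9.5, 18.4]
finger_gap: 0.0391
grasp_force: 43.6
delta [-0.15 -0.04  0.07] roll 0.03 tcp [0.5972 0.0018 0.0807] q [-0.06  0.44  1.41  0.    1.3  -0.17] t 7.35 F [-18.7   9.5  18.4] gap 0.0391 grip 43.6
```

```bash
python3 -m crank '[{"delta_pos":[0,-0.15,-0.1],"roll":0},{"delta_pos":[0,-0.15,-0.1],"roll":0}]'
python3 -m crank '[{"delta_pos":[0,0,0],"roll":0},{"delta_pos":[0,0,0],"roll":0},{"delta_pos":[0,0,0],"roll":0},{"delta_pos":[0,0,0],"roll":0},{"delta_pos":[0,0,0],"roll":0}]' 8.5
python3 -m crank '[{"delta_pos":[0,0,-1],"roll":0},{"delta_pos":[0,0,-4],"roll":0},{"delta_pos":[0,0,-8],"roll":0},{"delta_pos":[0,0,-12],"roll":0},{"delta_pos":[0,0,-12],"roll":0}]'
python3 -c "
from h import *
to(.4853,-.1075,.20,.113)"
```

```text
t: 7.55
ee_pos: [0.5965, 0.0017, 0.0808]
tcp_rot: [-2.087, -2.34, 0.0]
contact_force: [-8.2, 11.7, 7.8]
finger_gap: 0.0392
grasp_force: 41.8
t: 8.05
ee_pos: [0.598, -0.0008, 0.0813]
tcp_rot: [-2.092, -2.343, 0.0]
contact_force: [0.1, 0.2, -0.1]
finger_gap: 0.0851
grasp_force: 0.0
t: 8.55
ee_pos: [0.6003, -0.0007, 0.2098]
tcp_rot: [2.085, 2.336, 0.013]
contact_force: [0.4, -0.5, 0.8]
finger_gap: 0.0846
grasp_force: 0.0
delta [ -9.31 -12.65   0.84] roll 0.01 tcp [ 0.6003 -0.0007  0.2098] q [-0.06  0.3   1.31  0.    1.52 -0.18] t 8.55 F [ 0.4 -0.5  0.8] gap 0.0846 grip 0.0
```

```bash
python3 -m crank '[{"delta_pos":[-1.9,-2.5,0.2],"roll":-8.5},{"delta_pos":[-3.8,-5,0.4],"roll":-17},{"delta_pos":[-5.6,-7.6,0.6],"roll":-25.5},{"delta_pos":[-7.5,-10.1,0.8],"roll":-34},{"delta_pos":[-9.3,-12.6,0.8],"roll":-42.5}]' >/dev/null
python3 -m crank '[{"delta_pos":[0,0,0],"roll":-8.5},{"delta_pos":[0,0,0],"roll":-17},{"delta_pos":[0,0,0],"roll":-25.5},{"delta_pos":[0,0,0],"roll":-34},{"delta_pos":[0,0,0],"roll":-42.5}]' >/dev/null
python3 -m crank '[{"delta_pos":[0,0,0],"roll":-7},{"delta_pos":[0,0,0],"roll":-15},{"delta_pos":[0,0,0],"roll":-15},{"delta_pos":[0,0,0],"roll":-15}]' >/dev/null
python3 -c "
from h import *
to(.4853,-.1075,.127,.113+1.745)"
```

```text
delta [-0.18 -0.08  6.65] roll -0.19 tcp [ 0.4833 -0.1072  0.1935] q [-0.29  0.03  1.64  0.    1.47 -2.15] t 9.95 F [0.1 0.2 0.2] gap 0.0849 grip 0.0
```

```bash
python3 -m crank '[{"delta_pos":[-0.2,-0.1,2],"roll":0},{"delta_pos":[-0.2,-0.1,4],"roll":0},{"delta_pos":[-0.2,-0.1,5.6],"roll":0},{"delta_pos":[-0.2,-0.1,6.6],"roll":0},{"delta_pos":[-0.2,-0.1,6.6],"roll":0}]'
python3 - <<'E'
from h import *
to(.4853,-.1075,.127,.113+1.745)
a=cv2.cvtColor(ctrl.snapshot("scene"),4)
cv2.imwrite("pics/c5.png",cv2.resize(a[170:330,140:360],None,fx=3.5,fy=3.5,interpolation=cv2.INTER_CUBIC))
E
```

```text
t: 10.45
ee_pos: [0.4849, -0.1074, 0.126]
tcp_rot: [0.447, -3.107, -0.002]
contact_force: [-0.1, -1.0, 0.1]
finger_gap: 0.085
grasp_force: 0.0
delta [-0.04 -0.02 -0.1 ] roll -0.07 tcp [ 0.4849 -0.1074  0.126 ] q [-0.29  0.11  1.7   0.    1.33 -2.15] t 10.45 F [-0.1 -1.   0.1] gap 0.085 grip 0.0
```

View pics/c5.png

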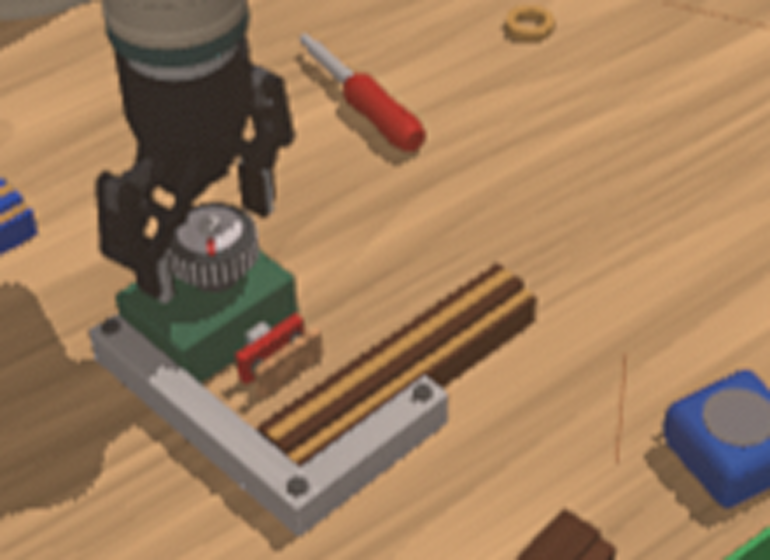

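The scene crop shows the rail against the stop and fence, the fingers astride the wheel, and the jaw clear. Grip and wind about 130°.

```bash
python3 -m crank '[{"delta_pos":[0,0,0],"roll":0},{"delta_pos":[0,0,0],"roll":0},{"delta_pos":[0,0,0],"roll":0},{"delta_pos":[0,0,0],"roll":0},{"delta_pos":[0,0,0],"roll":0}]' 4 50
python3 -c "
from h import *
to(.4853,-.1075,.127,0);print(ctrl.get_obs()['wrist_torque'])"
python3 -m crank '[{"delta_pos":[0,0,0],"roll":6},{"delta_pos":[0,0,0],"roll":12},{"delta_pos":[0,0,0],"roll":18},{"delta_pos":[0,0,0],"roll":24},{"delta_pos":[0,0,0],"roll":30}]'
python3 -c "
from h import *
to(.4853,-.1075,.127,0);print(ctrl.get_obs()['wrist_torque'])"
```

```text
t: 11.0
ee_pos: [0.4857, -0.1058, 0.1291]
tcp_rot: [-0.451, 3.108, 0.006]
contact_force: [-6.7, 11.4, 11.4]
finger_gap: 0.055
grasp_force: 52.5
delta [ 0.08 -0.15  0.21] roll -73.49 tcp [ 0.4857 -0.1058  0.1291] q [-0.29  0.11  1.7   0.    1.33 -2.15] t 11.0 F [-6.7 11.4 11.4] gap 0.055 grip 52.5
[ 2.06802858  1.12075952 -0.04341866]
t: 11.5
ee_pos: [0.4857, -0.106, 0.1291]
tcp_rot: [-0.375, -3.119, -0.006]
contact_force: [-7.3, 9.8, 10.2]
finger_gap: 0.0546
grasp_force: 52.5
delta [ 0.   -0.15  0.21] roll 76.3 tcp [ 0.4857 -0.106   0.1291] q [-0.29  0.11  1.7   0.    1.33 -1.62] t 11.5 F [-7.3  9.8 10.2] gap 0.0546 grip 52.5
[1.85457357 0.93257316 0.33489265]
```

```bash
python3 -m crank '[{"delta_pos":[0,0.15,-0.2],"roll":7},{"delta_pos":[0,0.15,-0.2],"roll":14},{"delta_pos":[0,0.15,-0.2],"roll":21},{"delta_pos":[0,0.15,-0.2],"roll":28},{"delta_pos":[0,0.15,-0.2],"roll":35}]'
python3 -m crank '[{"delta_pos":[0,0,0],"roll":7},{"delta_pos":[0,0,0],"roll":14},{"delta_pos":[0,0,0],"roll":21},{"delta_pos":[0,0,0],"roll":28},{"delta_pos":[0,0,0],"roll":35}]'
python3 -m crank '[{"delta_pos":[0,0,0],"roll":7},{"delta_pos":[0,0,0],"roll":14},{"delta_pos":[0,0,0],"roll":21},{"delta_pos":[0,0,0],"roll":28},{"delta_pos":[0,0,0],"roll":30}]'
python3 - <<'E'
from h import *
to(.4853,-.1075,.127,0);print(ctrl.get_obs()['wrist_torque'])
a=cv2.cvtColor(ctrl.snapshot("scene"),4);cv2.imwrite("pics/s6.png",a)
cv2.imwrite("pics/c6.png",cv2.resize(a[235:315,165:275],None,fx=7,fy=7,interpolation=cv2.INTER_CUBIC))
E
```

```text
t: 12.0
ee_pos: [0.4856, -0.106, 0.1293]
tcp_rot: [-1.297, -2.86, -0.001]
contact_force: [-2.4, -0.6, -3.7]
finger_gap: 0.0546
grasp_force: 56.8
t: 12.5
ee_pos: [0.4855, -0.1061, 0.1293]
tcp_rot: [-2.097, -2.338, 0.001]
contact_force: [-4.0, -0.1, -3.5]
finger_gap: 0.0546
grasp_force: 57.0
t: 13.0
ee_pos: [0.4853, -0.1061, 0.1292]
tcp_rot: [-2.63, -1.717, 0.002]
contact_force: [-5.2, 0.7, -1.9]
finger_gap: 0.0547
grasp_force: 57.0
delta [-0.13  0.06  0.22] roll -23.72 tcp [ 0.4853 -0.1061  0.1292] q [-0.29  0.11  1.7  -0.    1.33  0.12] t 13.0 F [-5.2  0.7 -1.9] gap 0.0547 grip 57.0
[-0.18510477  0.10287117  0.34396465]
```

View pics/c6.png

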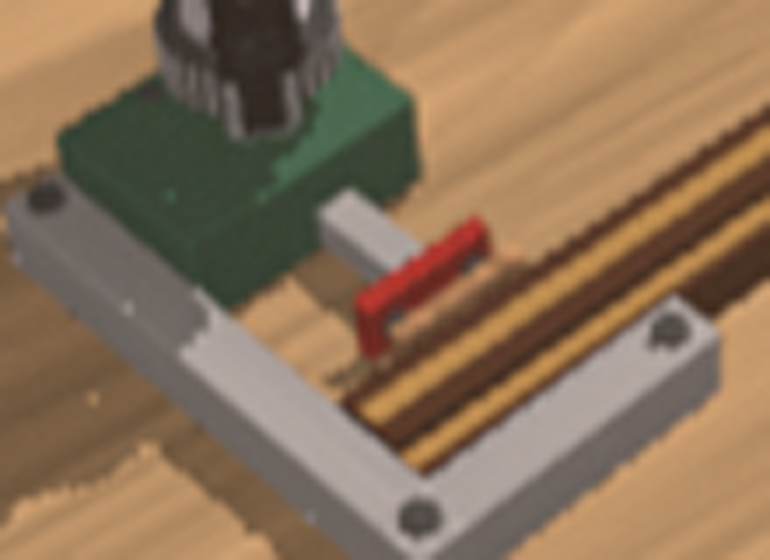

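```bash
cat >> h.py <<'E'
th=.113;RC=np.array([[np.cos(th),-np.sin(th)],[np.sin(th),np.cos(th)]]);O=np.array([.634,-.146])
def jaw(f,n):
    a=cv2.imread(f).astype(float);r=a[:,:,2]-np.maximum(a[:,:,0],a[:,:,1])
    guess=np.array([proj(n,np.array([*(O+RC@[x,y]),z])) for x in(-.098,-.045) for y in(.03,.08) for z in(0,.03)])
    lo=guess.min(0).astype(int)-2;hi=guess.max(0).astype(int)+3
    k=8;s=cv2.resize(r[lo[1]:hi[1],lo[0]:hi[0]],None,fx=k,fy=k,interpolation=cv2.INTER_CUBIC)
    m=(s>0.5*np.percentile(r[lo[1]:hi[1],lo[0]:hi[0]],98)).astype(np.uint8)
    nn,l,st,_=cv2.connectedComponentsWithStats(m);i=1+np.argmax(st[1:,4]);ys,xs=np.nonzero(l==i)
    P=np.array([(RC.T@(onz(n,((x+.5)/k-.5+lo[0],(y+.5)/k-.5+lo[1]),.027)[:2]-O)) for x,y in zip(xs,ys)])*1000
    ym=P[:,1];out=[]
    for q in(40,45,50,55,60,65):
        b=P[np.abs(ym-q)<2.5,0];
        if len(b):out.append((round(np.percentile(b,1),1),round(np.percentile(b,99),1)))
    print(f,"y",P[:,1].min().round(1),P[:,1].max().round(1),out)
E
python3 - <<'E'
from h import *
jaw("pics/scene0.png","scene");jaw("pics/s6.png","scene");jaw("pics/top0.png","top")
E
```

```text
Traceback (most recent call last):
  File "h.py", line 24, in jaw
    P=np.array([(RC.T@(onz(n,((x+.5)/k-.5+lo[0],(y+.5)/k-.5+lo[1]),.027)[:2]-O)) for x,y in zip(xs,ys)])*1000
                       ~~~^^^^^^^^^^^^^^^^^^^^^^^^^^^^^^^^^^^^^^^^^^^^^^
  File "h.py", line 6, in onz
    o,d=ray(n,uv);return (o+d*(z-o[2])/d[2])
        ~~~^^^^^^
  File "h.py", line 4, in ray
    c=ctrl.calibration(n);R=np.array(c["R"]);d=R.T@np.array([(uv[0]-c["cx"])/c["fx"],(uv[1]-c["cy"])/c["fy"],1]);return -R.T@np.array(c["t"]),d
ValueError: time passes only in moves, steps and waits
```

```bash
sed -i '2a import functools\n@functools.cache\ndef cal(n): return ctrl.calibration(n)' h.py; sed -i 's/c=ctrl.calibration(n)/c=cal(n)/' h.py
python3 - <<'E'
from h import *
jaw("pics/scene0.png","scene");jaw("pics/s6.png","scene");jaw("pics/top0.png","top")
E
```

```text
pics/scene0.png y 22.9 84.3 [(np.float64(-96.0), np.float64(-84.6)), (np.float64(-95.9), np.float64(-75.1)), (np.float64(-95.8), np.float64(-78.9)), (np.float64(-95.8), np.float64(-78.1)), (np.float64(-96.0), np.float64(-78.9)), (np.float64(-96.2), np.float64(-81.6))]
pics/s6.png y 22.8 84.3 [(np.float64(-69.1), np.float64(-57.6)), (np.float64(-68.8), np.float64(-52.0)), (np.float64(-68.6), np.float64(-52.6)), (np.float64(-68.5), np.float64(-52.3)), (np.float64(-68.5), np.float64(-52.4)), (np.float64(-69.3), np.float64(-55.0))]
pics/top0.png y 29.9 82.0 [(np.float64(-98.0), np.float64(-88.8)), (np.float64(-98.1), np.float64(-88.6)), (np.float64(-97.3), np.float64(-88.6)), (np.float64(-96.7), np.float64(-88.4)), (np.float64(-96.5), np.float64(-88.1)), (np.float64(-98.3), np.float64(-88.4))]
```

Image shift of the jaw (27.2 mm) matches the 2.27 rad turned. Its absolute position gives wheel ≈ 2.94, so about 46° more is needed for half squeeze.

```bash
for i in 1 2; do :; done
python3 -m crank '[{"delta_pos":[0,0,0],"roll":5},{"delta_pos":[0,0,0],"roll":10},{"delta_pos":[0,0,0],"roll":15},{"delta_pos":[0,0,0],"roll":20},{"delta_pos":[0,0,0],"roll":22}]' >/dev/null
python3 -c "
from h import *
o=ctrl.get_obs();print(o['qpos'][5],o['wrist_torque'][2])"
python3 -m crank '[{"delta_pos":[0,0,0],"roll":5},{"delta_pos":[0,0,0],"roll":10},{"delta_pos":[0,0,0],"roll":15},{"delta_pos":[0,0,0],"roll":20},{"delta_pos":[0,0,0],"roll":24}]' >/dev/null
python3 -m crank '[{"delta_pos":[0,0,0],"roll":0},{"delta_pos":[0,0,0],"roll":0}]'
python3 - <<'E'
from h import *
o=ctrl.get_obs();print(o['qpos'][5],o['wrist_torque'][2])
a=cv2.cvtColor(ctrl.snapshot("scene"),4);cv2.imwrite("pics/s7.png",a);jaw("pics/s7.png","scene")
cv2.imwrite("pics/c7.png",cv2.resize(a[235:315,165:275],None,fx=7,fy=7,interpolation=cv2.INTER_CUBIC))
E
```

```text
0.507773537465107 0.35270445561642383
t: 14.25
ee_pos: [0.4851, -0.1059, 0.1292]
tcp_rot: [-3.091, -0.558, 0.004]
contact_force: [-5.4, 2.8, -1.6]
finger_gap: 0.0543
grasp_force: 57.2
0.9246485395800311 -0.17985327751630872
pics/s7.png y 23.7 83.9 [(np.float64(-59.5), np.float64(-49.0)), (np.float64(-59.3), np.float64(-48.2)), (np.float64(-59.1), np.float64(-48.1)), (np.float64(-58.9), np.float64(-48.0)), (np.float64(-58.9), np.float64(-48.0)), (np.float64(-59.5), np.float64(-48.2))]
```

View pics/c7.png

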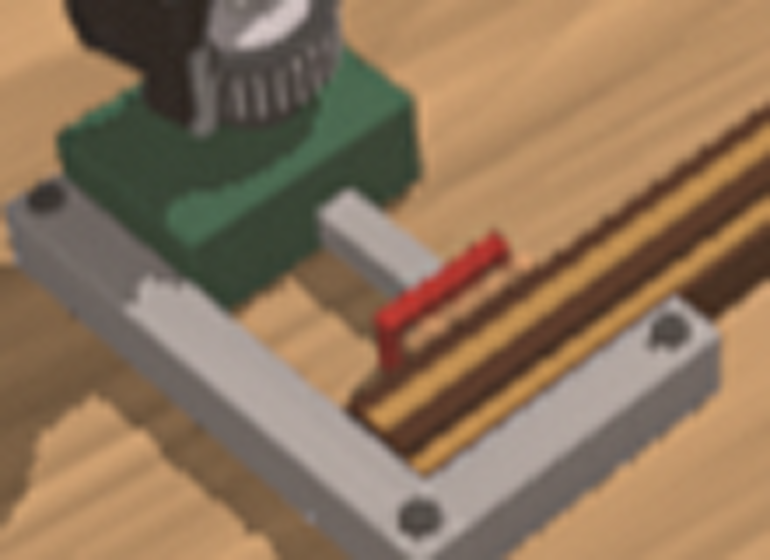

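The pad is against the rail, with a small gap left between jaw and pad. I check the absolute scale using the rail's near edge (x = −40) and the fence edges in the same picture.

```bash
python3 - <<'E'
from h import *
a=cv2.imread("pics/s7.png");g=cv2.cvtColor(a,6).astype(np.float32)
def prof(xs,ys,z):
    P=np.array([[proj("scene",np.array([*(O+RC@[x,y]),z])) for x in xs] for y in ys],np.float32)
    return cv2.remap(g,P[...,0].copy(),P[...,1].copy(),cv2.INTER_LINEAR).mean(0)
for n,x0,x1,ys,z in(("rail near edge",-.05,-.03,np.linspace(.095,.15,30),.024),("fence outer",.014,.03,np.linspace(.02,.075,30),.028),("fence inner",-.008,.008,np.linspace(.02,.075,30),.028)):
    xs=np.arange(x0,x1,.001);print(n,[(int(round(x*1000)),int(v)) for x,v in zip(xs,prof(xs,ys,z))])
E
```

```text
rail near edge [(-50, 156), (-49, 155), (-48, 155), (-47, 154), (-46, 153), (-45, 151), (-44, 146), (-43, 138), (-42, 126), (-41, 110), (-40, 94), (-39, 79), (-38, 71), (-37, 68), (-36, 74), (-35, 85), (-34, 100), (-33, 117), (-32, 131), (-31, 142), (-30, 147)]
fence outer [(14, 169), (15, 169), (16, 169), (17, 169), (18, 169), (19, 167), (20, 164), (21, 156), (22, 145), (23, 131), (24, 118), (25, 109), (26, 105), (27, 104), (28, 104), (29, 104)]
fence inner [(-8, 96), (-7, 116), (-6, 133), (-5, 143), (-4, 145), (-3, 139), (-2, 129), (-1, 120), (0, 117), (1, 124), (2, 137), (3, 151), (4, 160), (5, 165), (6, 167), (7, 167)]
```

The two references are off by −1 and +1 mm, so the squeeze is about 5 mm (±1). Let go and rise.

```bash
python3 -m crank '[{"delta_pos":[0,0,0],"roll":0},{"delta_pos":[0,0,0],"roll":0},{"delta_pos":[0,0,0],"roll":0},{"delta_pos":[0,0,0],"roll":0}]' 8.5
python3 -m crank '[{"delta_pos":[0,0,-1],"roll":0},{"delta_pos":[0,0,-4],"roll":0},{"delta_pos":[0,0,-8],"roll":0},{"delta_pos":[0,0,-12],"roll":0},{"delta_pos":[0,0,-12],"roll":0}]'
python3 - <<'E'
from h import *
a=cv2.cvtColor(ctrl.snapshot("scene"),4);cv2.imwrite("pics/s8.png",a);jaw("pics/s8.png","scene")
cv2.imwrite("pics/c8.png",cv2.resize(a[170:330,140:360],None,fx=3.5,fy=3.5,interpolation=cv2.INTER_CUBIC))
E
```

```text
t: 14.7
ee_pos: [0.4862, -0.1062, 0.1298]
tcp_rot: [3.091, 0.558, 0.001]
contact_force: [-0.0, -0.1, 0.3]
finger_gap: 0.0853
grasp_force: 0.0
t: 15.2
ee_pos: [0.4877, -0.1067, 0.2569]
tcp_rot: [3.086, 0.558, 0.017]
contact_force: [-0.6, -0.6, 0.3]
finger_gap: 0.0849
grasp_force: 0.0
pics/s8.png y 23.5 83.9 [(np.float64(-59.5), np.float64(-49.0)), (np.float64(-59.3), np.float64(-48.0)), (np.float64(-59.1), np.float64(-48.2)), (np.float64(-59.0), np.float64(-47.4)), (np.float64(-58.9), np.float64(-47.7)), (np.float64(-59.7), np.float64(-48.1))]
```

View pics/c8.png

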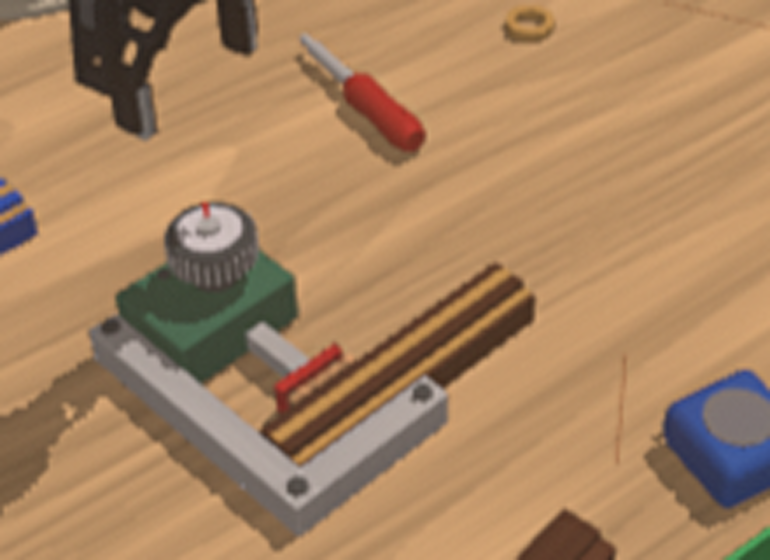

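The rail is seated at the stop and the fence, the jaw has held its place, and the gripper is clear.

```bash
python3 -c "
from cell import ctrl
print(ctrl.sign_off())"
```

```text
the job is handed in; nothing more can be done
None
```

I slid the walnut rail in against the end stop and clamped it to the fence with the pad springs squeezed about 5 mm (image estimate, good to about 1 mm). The gripper has let go, and I handed the job in at about 15 s.

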